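# Hasp and pin the organ-model case shut

## Robot

A 7-joint arm with a two-finger parallel gripper is mounted at the origin on the work surface. World frame = base frame: x ahead of the robot, y to its left, z up, the work surface at z = 0. Lengths are in mm, angles in rad, forces in N, time in s.
With the tool pointing down it reaches from about 400 to 925 mm from the base axis. Payload 5.6 kg.
Tool frame: the origin (TCP) lies midway between the tips of the shut fingers; the grasp point (between the pads) lies 19 mm behind it (hold_point_z is the z of the grasp point in the tool frame, in mm); z points along the fingers, y is the direction in which the jaws open and shut (so a half turn about z gives the same grasp; the last joint's range is limited). The gripper opens to 85 mm and grips with 20 to 120 N. Pads are 22 mm wide; open, the fingers measure 114 mm over their backs; the gripper's body (76 mm by 85 mm) begins 54 mm behind the grasp point. The pads swing forward as they close: fully open they stand 13 mm farther back than shut.
Start: joints at [-1.19, 0.468, -0.012, 1.603, 0.006, 1.071, -0.056], TCP at [267.338, 592.486, 205.09] pointing down, gripper open.
Joint ranges: [-2.53, 2.53], [-0.31, 2.02], [-1.57, 1.55], [0.28, 2.44], [-1.29, 4.43], [0.15, 1.84], [-2.92, 2.92]. Speed limits (rad/s): [2.57, 2.57, 3.14, 3.14, 3.14, 3.14, 3.14].

## Interface

Orientations are given as [roll, pitch, yaw] about the fixed x, y, z axes, in that order (R = Rz(yaw) Ry(pitch) Rx(roll)).
In Python, from workcell import * gives the robot as it stands.
- The arm moves only by the shell command python3 -m handwheel 'ROWS'. ROWS is JSON, a list of rows, each a list of 3 entries, a list of its own where there are three numbers: the opening in per cent of the stroke, from 0 (shut) to 100 (fully open), then the shift along the tool's x, y, z in cm, then the turn, a rotation vector about the tool's x, y, z in degrees. A call has 1 to 10 rows; each row shifts and turns the commanded pose from where the row before left it, along the tool's axes as they then stand; what a row does not reach is not made up. A row lasts 1/8 s, in which the tool goes at most 62.5 mm and 10.7 degrees, less where a joint would pass 70% of its speed; a pose out of reach is approached as far as the arm can. A call with a gripper value outside its range is refused whole. The fingers move at their own pace and stop on an object; the grip force is fixed at half the most. Time passes only in rows, so rows that do not move let the fingers close. It gives the time, the measured TCP pose, the force and the opening at its end, in the units of the state.
- get_obs(): the state, without advancing time (a new reading comes with each control period).
- grab_frame(name): name is "scene" or "top" or "wrist"; returns a dict with "pixels" (400x640x3 uint8, blue, green, red), "fx", "fy", "cx", "cy" (pixels), "k1" (the pictures are not rectified: a ray, as slopes to the right and down, at radius r is drawn at 1 + k1 r^2 times it, then the intrinsics apply), "pose" (4x4, takes a point from camera to world coordinates). Camera axes: x right, y up, looking along -z (the intrinsics and any distortion apply to the point x, -y, -z); pixel columns grow to the right and rows downward; lengths in mm; the calibration is good to about 2 mm. A picture is of the moment at which its call begins. There is no depth.
- finish_job(): hands the job in, once; it reports no verdict.
The state is a dict: "time_s": time; "joints": joint angles; "dq": joint speeds; "joint_efforts": joint torques, N m; "position": TCP position; "ee_rot": TCP orientation; "force": force on the tool from outside, world axes, zero at the start; "ft_torque": the same for the moment, N m; "opening": opening from 0.0 (shut) to 1.0 (fully open).
Only numpy, scipy, OpenCV 4.12 (cv2) and the standard library are available. Lean on these libraries where they do the work, as an engineer would, in place of code of your own. Each camera call takes 0.05 s, during which the arm holds its last target.

## Task

Lock up the green-lidded model case: swing its steel hasp over the brass loop until it hangs flat against the front, then take the red-handled pin from its wooden stand and drop it down through the loop, in front of the hasp, until its collar rests on the loop. The loop's mounting is adjustable sideways, so feel or look for where it really is; leave the other model pieces where they are.

Things in the scene. Friction and masses are not known exactly. Their poses are not given: they have to be found in the camera images.
- case: Closed model case with green lid, fixed, 160 (x) by 240 (y) by 130 mm high. Origin: centre of its underside. Own x points out of its front face (at x = 80 mm), which carries the hasp and looks roughly away from the robot; z up. On the front a level brass wire loop (see loop_nominal) stands out on a sideways-slotted plate; it does not move when touched.
- loop_nominal (a point): Fixed point (99, 0, 106) mm in the case frame. Loop: 6 mm round wire centred at z = 106, two legs out from the face, 13 mm clear between, crossbar centre at x = 109. Hasp shut, the pin opening is x = 86 to 106 mm by 13 mm in y. Pin best at this x (collar must clear the hinge barrel); the middle is up to 13 mm to either side in case y: that offset is not reported.
- hasp (a joint): Hasp leaf angle, rad: 0 = flat down over the front (shut), 1.57 = straight out to the front, 3.14 = straight up, more = leaning back over the lid (starts 3.3 to 3.8). Grows as it opens. The stiff hinge (0.06 N m) stays where it is left; closed fingers can push it over with about 2 N.
- hinge_mid (a point): Middle of the hasp's hinge axis, at (84, 0, 130) mm in the case frame; the axis runs along case y, barrel radius 3.5 mm, level with the lid's top.
- hasp_edge (a point): Middle of the free edge of the hasp leaf: steel plate 104 mm wide (case y), 4 mm thick, 68 mm long from the hinge axis to this edge. Its slot, 56 mm wide, 16 to 42 mm from the axis, passes over the loop; solid strips 24 mm wide beside the slot and 26 mm deep at the free edge. Moves with the leaf.
- pin: Retaining pin, upright, 55 to 115 g. Origin: centre of its collar's underside; z up. Below: steel shank 8 mm thick, 45 mm long, last 4 mm tapered. Collar 20 mm diameter, 4 mm thick. Above: red round handle 14 mm diameter, z = 4 to 58 mm. Starts in the wooden stand, collar on its top. In place, collar on the loop, its origin is at z = 109 mm in the case frame.
- pin_stand: Dark wooden block 56 x 56 x 55 mm high, fixed, with a 12 mm hole down its middle that holds the pin. Origin: centre of its underside.
- kidney: Tan half kidney shell, about 57 x 106 x 27 mm high, loose; leave alone. Origin: middle of its underside.
- femur: Grey plastic femur head on a flat foot, 58 mm diameter, 76 mm high, loose; leave alone. Origin: centre of its underside.
- heart: Pink heart chamber piece with a red and a blue stub, 68 mm diameter, 70 mm high, loose; leave alone. Origin: centre of its underside.

How it is judged (in metres and radians):
On the way, in this order (a step that is already met when the one before it is completed fails the run):
1. the hasp hangs flat over the loop, the pin not yet in it (value of joint hasp below 0.12 rad), for 0.2 s.
2. the pin's collar rests on the loop with the shank through it (x of pin in the frame of case between 0.089 and 0.104 m and y of pin in the frame of case between -0.018 and 0.018 m and z of pin in the frame of case between 0.1055 and 0.1125 m and angle between pin's own z axis and vertical below 0.15 rad and value of joint hasp below 0.12 rad), for 0.2 s.
At the end, for the whole second after the job is handed in: Hasp within 0.12 rad of shut; pin upright (0.15 rad) and at rest through the loop, in front of the hasp, collar on the loop: in the case frame its origin at x 89-104, y within 18, z 105.5-112.5 mm; kidney, femur head and heart piece within 20 mm of their starts (all of step 2 and linear speed of pin below 0.02 m/s and distance of each of kidney, femur, heart from where it was at the start of the episode below 0.02 m); the robot touches nothing.
It fails at once if the kidney piece is moved or tipped over (distance of kidney from where it was at the start of the episode above 0.02 m or angle between kidney's own z axis and vertical above 0.4 rad).
It fails at once if the femur piece is moved or tipped over (distance of femur from where it was at the start of the episode above 0.02 m or angle between femur's own z axis and vertical above 0.4 rad).
It fails at once if the heart piece is moved or tipped over (distance of heart from where it was at the start of the episode above 0.02 m or angle between heart's own z axis and vertical above 0.4 rad).
It also fails if it takes over 72 s, if anything falls off the work surface, if the arm or the gripper's body presses on something with over 40 N, if the wrist force passes 120 N, or if a joint passes its speed limit or range.

## Working session

There is one attempt and no reset: what is moved stays moved. The work goes in short steps, Python scripts to look and compute and a shell command to move; the robot and the scene stay as the last step left them, time stands still between calls to the robot, and variables do not carry over. Pictures are saved under pics/ and viewed, and the job is handed in when it is done.

```bash
ls; mkdir -p pics
python3 - <<'E'
from workcell import *
import cv2
print(get_obs())
for n in ["scene","top","wrist"]:
    f=grab_frame(n); cv2.imwrite(f"pics/{n}0.png",f["pixels"]); print(n,f["fx"],f["fy"],f["cx"],f["cy"],f["k1"],f["pose"])
E
```

```text
pics
{'time_s': 0.0, 'joints': array([-1.1900239 ,  0.46839248, -0.01159569,  1.60365056,  0.00599809,
        1.07138182, -0.05625745]), 'dq': array([ 3.72628264e-04, -1.23763625e-03,  1.04190338e-03, -1.83059456e-03,
        5.58760262e-04, -3.21610729e-04, -8.22753190e-05]), 'joint_efforts': array([-2.79206542e-04, -5.32391953e+01,  2.13581143e-02, -2.51314384e+01,
        1.14377312e-02,  7.72694737e-03,  1.69456018e-05]), 'position': array([267.09819023, 591.91240262, 204.11728135]), 'ee_rot': array([-3.13979931e+00,  1.26544779e-04,  2.71779179e+00]), 'force': array([-0.74161881, -0.44217588, -0.02955935]), 'ft_torque': array([0.00354841, 0.02486053, 0.01292188]), 'opening': 0.9996924529515507}
scene 515.3315119046167 515.3315119046167 319.025976259815 194.28572036576688 -0.07748936050971762 [[-8.62650846e-01 -2.82389658e-01  4.19630312e-01  1.02537667e+03]
 [ 5.05633185e-01 -4.60163925e-01  7.29783697e-01  8.51711249e+02]
 [-1.29846370e-02  8.41727535e-01  5.39746381e-01  7.29966803e+02]
 [ 0.00000000e+00  0.00000000e+00  0.00000000e+00  1.00000000e+00]]
top 387.2847841843494 387.2847841843494 319.32680608068915 201.5450933127623 -0.05916996406636399 [[ 2.68131152e-02  9.84562841e-01 -1.72965515e-01  3.61727004e+02]
 [-9.99627301e-01  2.72962661e-02  4.14922797e-04 -1.34543430e+01]
 [ 5.12983029e-03  1.72889925e-01  9.84927794e-01  9.59155062e+02]
 [ 0.00000000e+00  0.00000000e+00  0.00000000e+00  1.00000000e+00]]
wrist 319.12226972937475 319.12226972937475 316.55845613000446 200.9776187321078 -0.020771694632956396 [[ 4.12446942e-01 -8.73817024e-01 -2.57548693e-01  2.01718388e+02]
 [ 9.10977439e-01  3.94761916e-01  1.19512067e-01  6.21777104e+02]
 [-2.76126292e-03 -2.83913435e-01  9.58845940e-01  3.73494540e+02]
 [ 0.00000000e+00  0.00000000e+00  0.00000000e+00  1.00000000e+00]]
```

View pics/scene0.png

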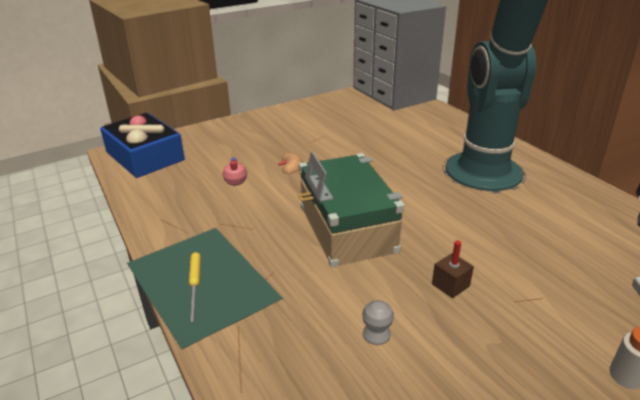

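View pics/top0.png

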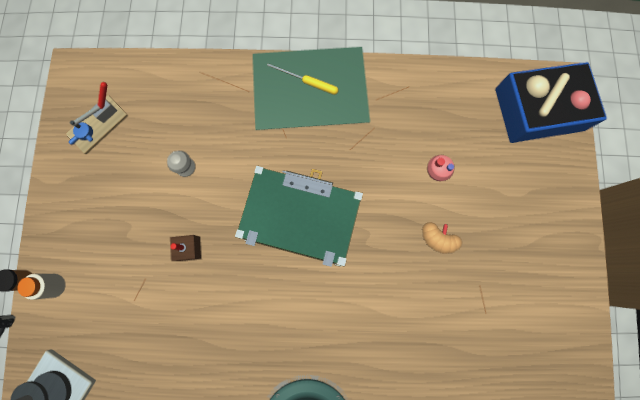

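View pics/wrist0.png

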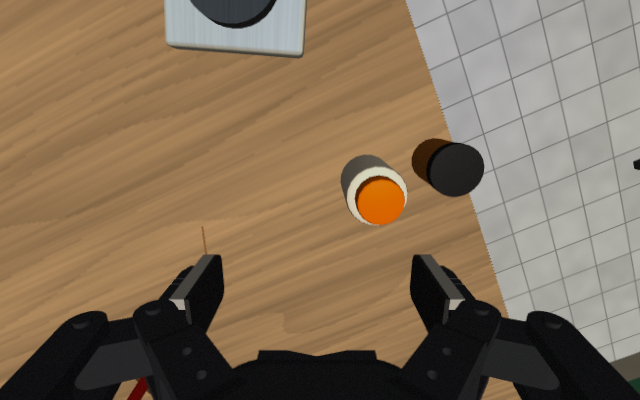

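```bash
cat > h.py <<'E'
from workcell import *
import cv2, numpy as np
def ray(f,u,v):
    x=(u-f["cx"])/f["fx"]; y=(v-f["cy"])/f["fy"]
    rd=np.hypot(x,y); r=rd
    for _ in range(20): r=rd/(1+f["k1"]*r*r)
    s=r/rd if rd>0 else 1
    P=np.array(f["pose"]); d=P[:3,:3]@np.array([x*s,-y*s,-1.0])
    return P[:3,3],d/np.linalg.norm(d)
def plane(f,u,v,z):
    o,d=ray(f,u,v); return o+d*(z-o[2])/d[2]
def proj(f,p):
    P=np.array(f["pose"]); c=P[:3,:3].T@(np.array(p,float)-P[:3,3])
    x,y=c[0]/-c[2],-c[1]/-c[2]; k=1+f["k1"]*(x*x+y*y)
    return np.array([f["fx"]*x*k+f["cx"],f["fy"]*y*k+f["cy"]])
def tri(fa,a,fb,b):
    o1,d1=ray(fa,*a);o2,d2=ray(fb,*b)
    A=np.c_[d1,-d2]; t=np.linalg.lstsq(A,o2-o1,rcond=None)[0]
    p,q=o1+d1*t[0],o2+d2*t[1]; return (p+q)/2,np.linalg.norm(p-q)
def crop(f,x0,y0,x1,y1,s,name):
    cv2.imwrite(name,cv2.resize(f["pixels"][y0:y1,x0:x1],None,fx=s,fy=s,interpolation=cv2.INTER_CUBIC))
E
python3 - <<'E'
from h import *
import pickle
t=grab_frame("top"); s=grab_frame("scene"); pickle.dump((t,s),open("f0.pkl","wb"))
crop(t,225,155,375,275,5,"pics/tcase.png"); crop(s,280,140,420,270,4,"pics/scase.png")
g=np.array(t["pixels"]).astype(int); b,gr,r=g[...,0],g[...,1],g[...,2]
m=((gr>r+15)&(gr>b+5)&(gr<140)).astype(np.uint8); m[:150]=0
n,l,st,c=cv2.connectedComponentsWithStats(m)
i=1+np.argmax(st[1:,4]); print(st[i],c[i])
cs,_=cv2.findContours((l==i).astype(np.uint8),0,2); rct=cv2.minAreaRect(cs[0]); B=cv2.boxPoints(rct)
for p in B: print(p,plane(t,*p,130))
for n,f in (("top",t),("scene",s)):
    g=np.array(f["pixels"]).astype(int); b,gr,r=g[...,0],g[...,1],g[...,2]
    m=((r>110)&(gr<60)&(b<60)).astype(np.uint8)
    k,l,st,c=cv2.connectedComponentsWithStats(m)
    for i in range(1,k):
        if st[i,4]>8: print(n,st[i],c[i])
E
```

```text
[ 238  169  122   94 7089] [298.67569474 216.882494  ]
[235.84233 236.09128] [427.17890822 163.15960928 130.        ]
[254.71373 165.32367] [584.72580308 131.30937353 130.        ]
[361.8299 193.888 ] [ 526.88345808 -106.14683287  130.        ]
[342.9585 264.6556] [373.08554063 -67.46611114 130.        ]
top [ 98  83   8  26 101] [101.32673267  94.03960396]
top [171 243   6   7  14] [173.78571429 245.42857143]
scene [231 164   6   5  25] [233.2  165.92]
scene [453 242   7  22  88] [456.46590909 252.56818182]
```

View pics/tcase.png

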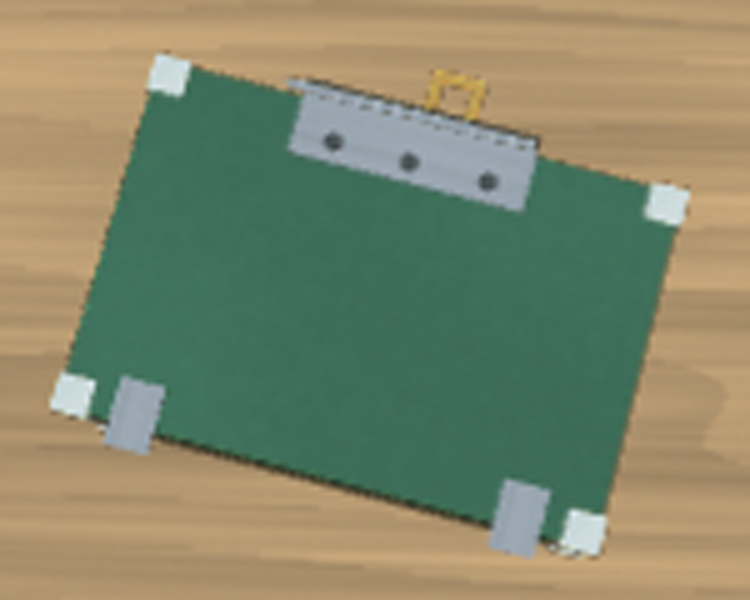

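View pics/scase.png

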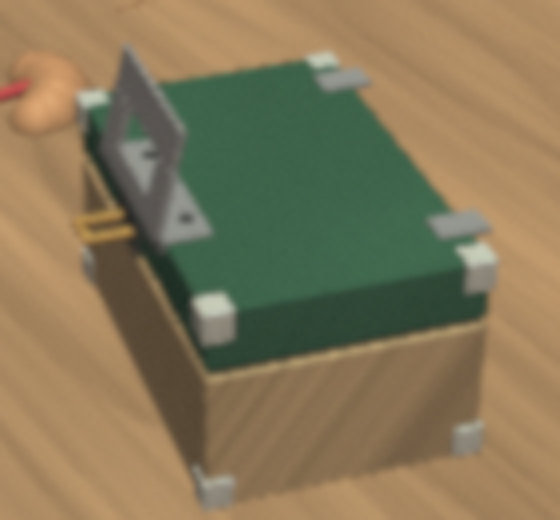

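Run:
```python
from h import *
import pickle
t,s=pickle.load(open("f0.pkl","rb"))
tp=lambda x,y:(225+x/5-.4,155+y/5-.4); sp=lambda x,y:(280+x/4-.375,140+y/4-.375)
C=np.array([plane(t,*tp(*p),130) for p in [(152,54),(690,188),(605,556),(50,408)]])
print(C); 
for i in range(4): print(np.linalg.norm(C[i]-C[(i+1)%4]))
# fit
M=np.array([[80,120],[80,-120],[-80,-120],[-80,120]],float)
m=M-M.mean(0); c=C[:,:2]-C[:,:2].mean(0)
yaw=np.arctan2((m[:,0]*c[:,1]-m[:,1]*c[:,0]).sum(),(m*c).sum()); print("yaw",yaw,np.degrees(yaw),"centre",C[:,:2].mean(0))
# with scene
for n,a,b in [("TL",(152,54),(80,95)),("TR",(690,188),(0,0)),("BL",(50,408),(490,248)),("front-left?",(152,54),(193,305))]:
    print(n,tri(t,tp(*a),s,sp(*b)))
o=C[:,:2].mean(0); R=np.array([[np.cos(yaw),-np.sin(yaw)],[np.sin(yaw),np.cos(yaw)]])
W=lambda x,y,z:np.r_[o+R@[x,y],z]
for q in [(80,120,130),(80,-120,130),(-80,120,130),(-80,-120,130),(80,120,0),(-80,120,0)]:
    u=proj(s,W(*q)); print(q,(u-[280,140])*4)
# loop
for p in [(428,108),(440,72),(487,80),(473,118)]:
    w=plane(t,*tp(*p),106); print("loop case",R.T@(w[:2]-o))
# pin
P=tri(t,(173.8,245.4),s,(457,243)); print("pin handle top",P)
print([proj(t,[P[0][0],P[0][1],z]) for z in (55,113)])
crop(t,150,220,220,275,8,"pics/tpin.png"); crop(s,420,230,490,300,8,"pics/spin.png")
```

```text
[[ 584.56818094  130.66448631  130.        ]
 [ 530.69101914 -107.80466389  130.        ]
 [ 370.83060356  -73.1021721   130.        ]
 [ 426.86679207  165.82029464  130.        ]]
244.47961911702848
163.58366485178158
245.4057854524844
161.5724571541198
yaw -0.2233000100414666 -12.794148140604939 centre [478.23914893  28.89448624]
TL (array([589.12966947,  93.63542762, 235.37769666]), np.float64(74.91699452383817))
TR (array([ 542.84395083, -115.94937166,  184.44500267]), np.float64(53.20226777158473))
BL (array([427.81375545, 163.62274687, 135.10309692]), np.float64(3.4628221355652107))
front-left? (array([585.91330524, 128.02447884, 134.92022239]), np.float64(6.372093042382595))
(80, 120, 130) [203.22915398 310.7051734 ]
(80, -120, 130) [74.45428449 90.56105513]
(-80, 120, 130) [492.65553538 254.08849938]
(-80, -120, 130) [324.28552742  49.58938087]
(80, 120, 0) [203.31896805 507.96030312]
(-80, 120, 0) [474.86276239 447.84072103]
loop case [93.23346149  0.14957365]
loop case [110.85064293  -0.90055028]
loop case [112.53187837 -22.49927732]
loop case [ 93.79530945 -20.72845044]
pin handle top (array([403.63828168, 304.09057128, 109.44085471]), np.float64(1.3915075705449274))
[array([182.02073913, 247.0600427 ]), array([172.97148786, 245.52772347])]
```

View pics/tpin.png

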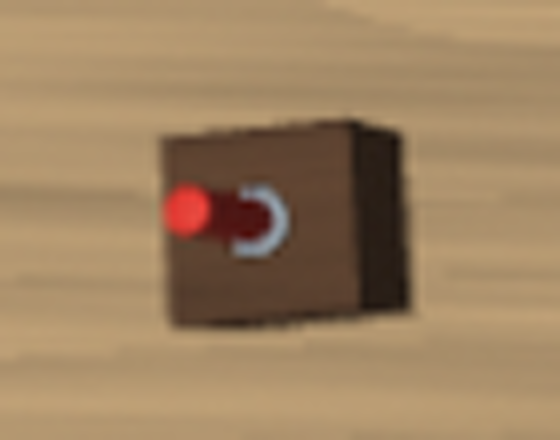

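View pics/spin.png

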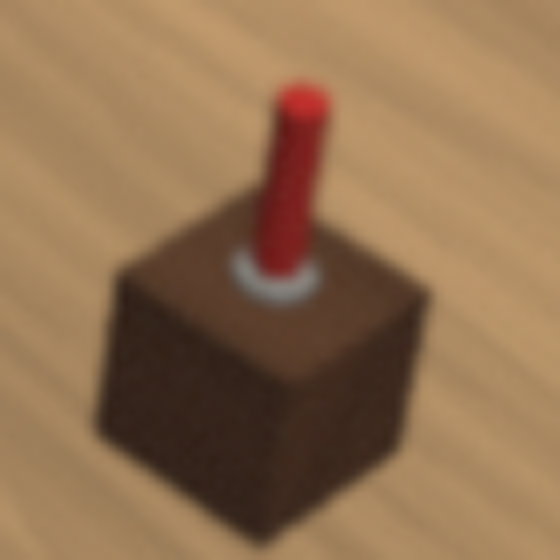

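```bash
cat >> h.py <<'E'
O=np.array([478.24,28.89]); YAW=-0.2233
R2=np.array([[np.cos(YAW),-np.sin(YAW)],[np.sin(YAW),np.cos(YAW)]])
def W(x,y,z): return np.r_[O+R2@[x,y],z]
def tocase(p): return np.r_[R2.T@(np.array(p[:2])-O),p[2]]
def st():
    o=get_obs(); print("t",round(o["time_s"],2),"case",tocase(o["position"]).round(1),"world",o["position"].round(1),"rpy",o["ee_rot"].round(3),"F",o["force"].round(1),"open",round(o["opening"],3))
E
python3 - <<'E'
from h import *
import pickle
t,s=pickle.load(open("f0.pkl","rb"))
for th in (3.3,3.4,3.5,3.6,3.7,3.8):
    print(th,[((proj(s,W(84+68*np.sin(th),y,130-68*np.cos(th)))-[280,140])*4).round(0) for y in(-52,52)])
print("pin",plane(t,172.8,245.9,113), plane(s,457.3,242.7,113))
for p in [(160,136),(352,122),(360,310),(172,324)]: print(plane(t,150+p[0]/8-.44,220+p[1]/8-.44,55))
st()
E
```

```text
3.3 [array([115.,  39.]), array([173., 129.])]
3.4 [array([127.,  40.]), array([185., 129.])]
3.5 [array([138.,  41.]), array([197., 130.])]
3.6 [array([149.,  44.]), array([209., 133.])]
3.7 [array([159.,  47.]), array([220., 137.])]
3.8 [array([168.,  52.]), array([230., 141.])]
pin [402.81463706 304.40088385 113.        ] [405.39888488 307.1530869  113.        ]
[427.21511037 335.84235868  55.        ]
[433.0948221  279.08661848  55.        ]
[378.57415529 272.43870162  55.        ]
[372.70114904 327.45896887  55.        ]
t 0.25 case [-330.5  502.6  204.6] world [267.3 592.2 204.6] rpy [-3.141  0.     2.718] F [ 0.  -0.7  0.3] open 0.997
```

```bash
python3 -m handwheel '[[0,[0,0,-3],[0,0,-6]],[0,[0,0,-3],[0,0,-5.5]],[0,[-3,-4,0],[0,0,0]],[0,[-3,-4,0],[0,0,0]],[0,[-3,-4,0],[0,0,0]],[0,[-3,-4,0],[0,0,0]],[0,[-3,-4,0],[0,0,0]],[0,[-3,-4,0],[0,0,0]],[0,[0,0,0],[0,0,0]]]'; python3 -c "
from h import *
st()"
```

```text
time_s: 1.38
position: [391.9, 314.7, 265.4]
ee_rot: [-3.141, 0.001, 2.911]
force: [-0.1, 0.9, -0.2]
opening: -0.001
t 1.38 case [-147.5  259.6  265.4] world [391.9 314.7 265.4] rpy [-3.141e+00  1.000e-03  2.911e+00] F [-0.1  0.9 -0.2] open -0.001
```

```bash
python3 -m handwheel '[[0,[-3,-4,0],[0,0,-0.4]],[0,[-3,-4,0],[0,0,0]],[0,[-3,-4,0],[0,0,0]],[0,[-3,-4,0],[0,0,0]],[0,[-2.7,-4,0],[0,0,0]],[0,[-2,-2,0],[0,0,0]],[0,[0,0,4],[0,0,0]],[0,[0,0,4],[0,0,0]],[0,[0,0,2],[0,0,0]],[0,[0,0,0],[0,0,0]]]'
python3 - <<'E'
from h import *
st()
s=grab_frame("scene");crop(s,230,100,430,250,4,"pics/s1.png")
w=grab_frame("wrist");cv2.imwrite("pics/w1.png",w["pixels"])
E
```

```text
time_s: 2.62
position: [504.2, 68.6, 163.6]
ee_rot: [-3.14, -0.003, 2.927]
force: [-0.6, -0.2, -0.2]
opening: 0.002
t 2.62 case [ 16.6  44.4 163.6] world [504.2  68.6 163.6] rpy [-3.140e+00 -3.000e-03  2.927e+00] F [-0.6 -0.2 -0.2] open 0.002
```

View pics/s1.png

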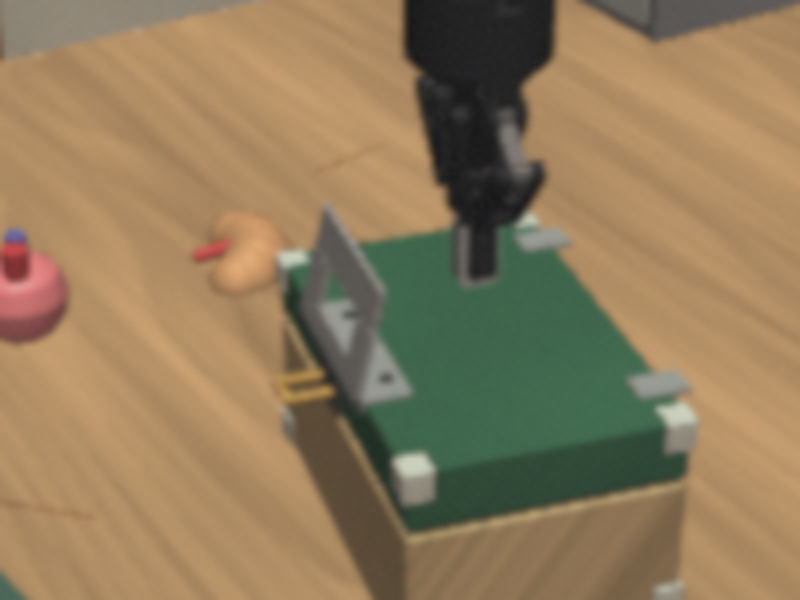

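View pics/w1.png

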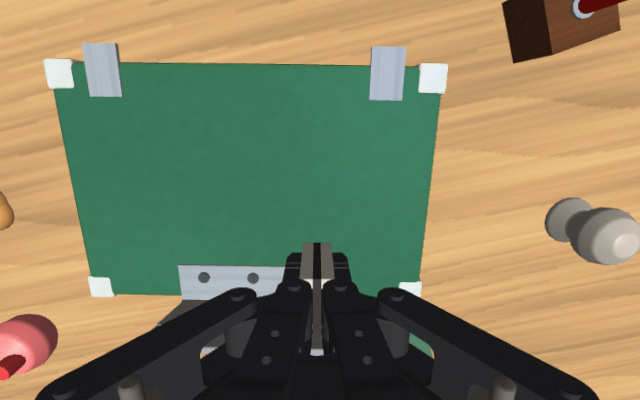

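```bash
python3 -m handwheel '[[0,[-2,-0.2,0],[0,0,0]],[0,[-1.5,-0.1,0],[0,0,0]],[0,[-1.5,0,0],[0,0,0]],[0,[-1.5,0,0],[0,0,0]],[0,[-1.5,0,0],[0,0,0]],[0,[-1.3,0,0],[0,0,0]],[0,[0,0,0],[0,0,0]]]'
python3 - <<'E'
from h import *
st()
s=grab_frame("scene");crop(s,230,100,430,250,4,"pics/s2.png")
E
```

```text
time_s: 3.6
position: [596.6, 44.4, 164.9]
ee_rot: [-3.141, 0.001, 2.925]
force: [0.2, 0.3, -0.0]
opening: -0.001
t 3.6 case [112.   41.3 164.9] world [596.6  44.4 164.9] rpy [-3.141e+00  1.000e-03  2.925e+00] F [ 0.2  0.3 -0. ] open -0.001
```

View pics/s2.png

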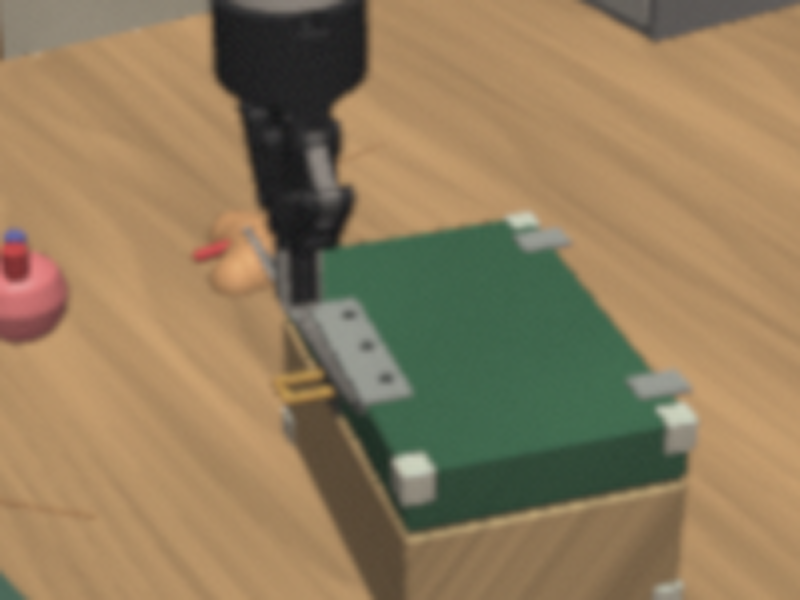

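Run:
```python
from h import *
import pickle
t,s=pickle.load(open("f0.pkl","rb"))
pr=lambda *q:((proj(s,W(*q))-[230,100])*4).round(0)
print(pr(112,41,165),pr(84,52,130),pr(84,-52,130))
for th in (3,2.8,2.6,2.4,2.2,2): print(th,[pr(84+68*np.sin(th),y,130-68*np.cos(th)) for y in(-52,52)])
```

```text
[296. 344.] [355. 402.] [300. 307.]
3 [array([280., 205.]), array([335., 295.])]
2.8 [array([257., 214.]), array([311., 305.])]
2.6 [array([236., 226.]), array([288., 318.])]
2.4 [array([217., 242.]), array([268., 336.])]
2.2 [array([203., 261.]), array([252., 355.])]
2 [array([192., 281.]), array([240., 377.])]
```

Run:
```python
from h import *
s=grab_frame("scene"); t=grab_frame("top");w=grab_frame("wrist");
pr=lambda *q:((proj(s,W(*q))-[230,100])*4).round(0)
print(pr(16.6,44.4,163.6))
crop(t,225,105,375,225,5,"pics/t2.png"); cv2.imwrite("pics/w2.png",w["pixels"])
crop(s,270,130,330,210,8,"pics/s2b.png")
```

```text
[471. 319.]
```

View pics/t2.png

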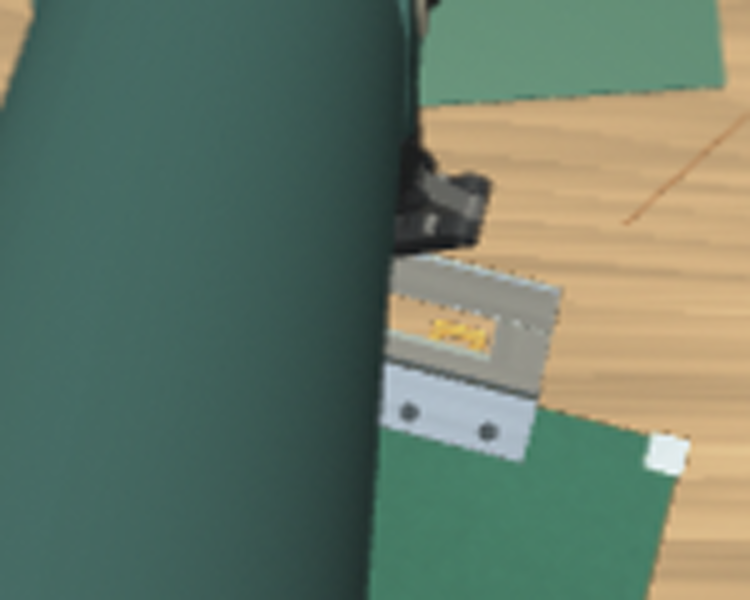

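View pics/w2.png

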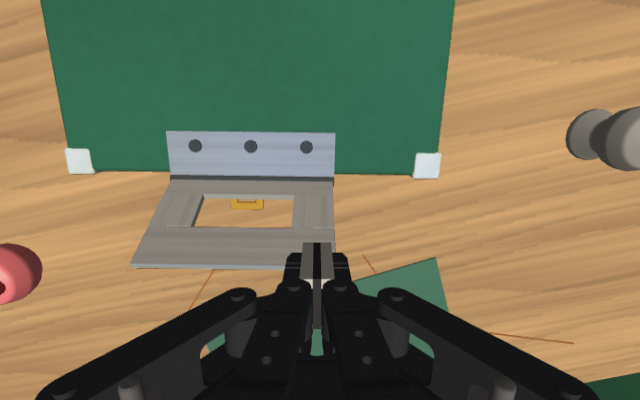

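View pics/s2b.png

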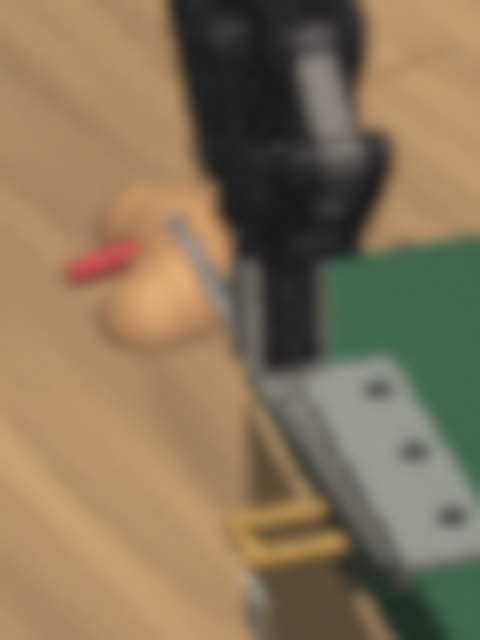

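```bash
cat >> h.py <<'E'
def yplane(f,u,v,yc):
    o,d=ray(f,u,v); n=R2@[0,1]; a=(yc-tocase(o)[1])/(d[:2]@n); return tocase(o+a*d)
E
python3 - <<'E'
from h import *
w=grab_frame("wrist")
print("corner",yplane(w,133,267,-52)); print("fingertip",yplane(w,317,243,41.3))
print("tcp px",proj(w,get_obs()["position"]))
print("lid corners",[tocase(plane(w,u,v,132)) for u,v in((67,174),(440,179))])
print("loop",[tocase(plane(w,u,v,109)) for u,v in((231,209),(264,209))])
E
```

```text
corner [117.02201327 -52.         189.56988789]
fingertip [ 75.41324276  41.3        251.63098336]
tcp px [317.22548443 237.51781155]
lid corners [array([  81.0588714 , -122.17574254,  132.        ]), array([ 83.01491084, 121.31479913, 132.        ])]
loop [array([111.83607396, -22.35629183, 109.        ]), array([111.67279485,   2.21365143, 109.        ])]
```

Run:
```python
from h import *
w=grab_frame("wrist"); s=grab_frame("scene")
for h in (5,8,11):
  for dz in (0,4,8,12,16): print(h,dz,proj(w,W(112-h,41.3,165+dz)).round(1), ((proj(s,W(112+h,41.3,165+dz))-[270,130])*8).round(0))
print(proj(w,W(112,41.3+11,175))-proj(w,W(112,41.3-11,175)))
o=get_obs();print(tocase(o["position"]))
```

```text
5 0 [316.5 231.8] [255. 452.]
5 4 [316.5 234.5] [254. 439.]
5 8 [316.5 237.3] [254. 426.]
5 12 [316.5 240.2] [253. 413.]
5 16 [316.5 243.3] [253. 399.]
8 0 [316.6 226.9] [244. 454.]
8 4 [316.6 229.5] [243. 441.]
8 8 [316.6 232.2] [243. 428.]
8 12 [316.5 235. ] [242. 415.]
8 16 [316.5 238. ] [242. 401.]
11 0 [316.6 221.9] [233. 456.]
11 4 [316.6 224.4] [232. 443.]
11 8 [316.6 227. ] [232. 430.]
11 12 [316.6 229.8] [231. 417.]
11 16 [316.6 232.6] [230. 403.]
[40.39561635  0.24440899]
[110.57346448  41.70030842 165.23707712]
```

Run:
```python
from h import *
w=grab_frame("wrist"); crop(w,230,170,400,297,4,"pics/w2z.png")
```

```text
(no output)
```

View pics/w2z.png

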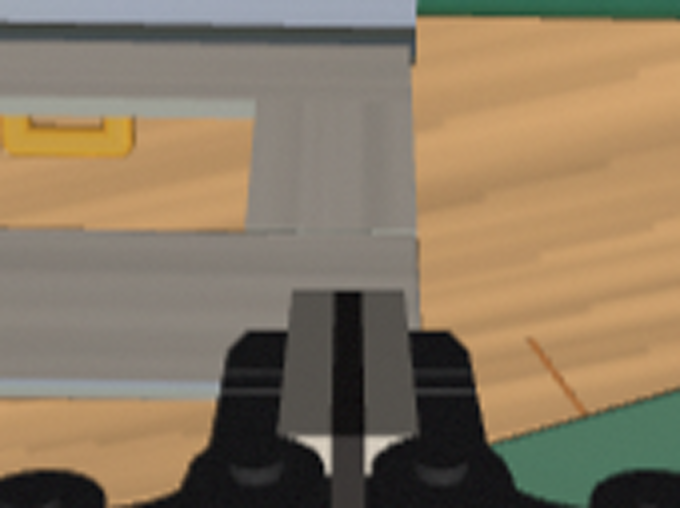

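```bash
python3 -m handwheel '[[0,[-0.7,0,1.3],[0,0,0]],[0,[-0.4,0,1.1],[0,0,0]],[0,[-0.4,0,1.2],[0,0,0]],[0,[0,0,1.2],[0,0,0]],[0,[0,0,1.2],[0,0,0]],[0,[0,0,0],[0,0,0]]]'
python3 - <<'E'
from h import *
st()
w=grab_frame("wrist"); cv2.imwrite("pics/w3.png",w["pixels"])
s=grab_frame("scene");crop(s,260,120,360,220,6,"pics/s3.png")
E
```

```text
time_s: 4.75
position: [608.9, 41.7, 103.5]
ee_rot: [-3.141, -0.003, 2.926]
force: [0.4, 0.4, -1.0]
opening: -0.0
t 4.75 case [124.6  41.4 103.5] world [608.9  41.7 103.5] rpy [-3.141e+00 -3.000e-03  2.926e+00] F [ 0.4  0.4 -1. ] open -0.0
```

View pics/w3.png

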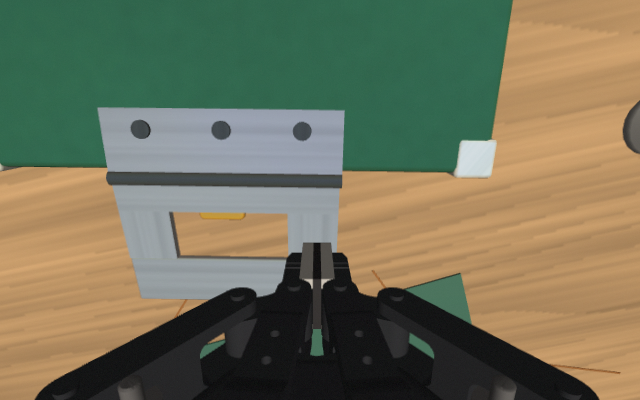

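View pics/s3.png

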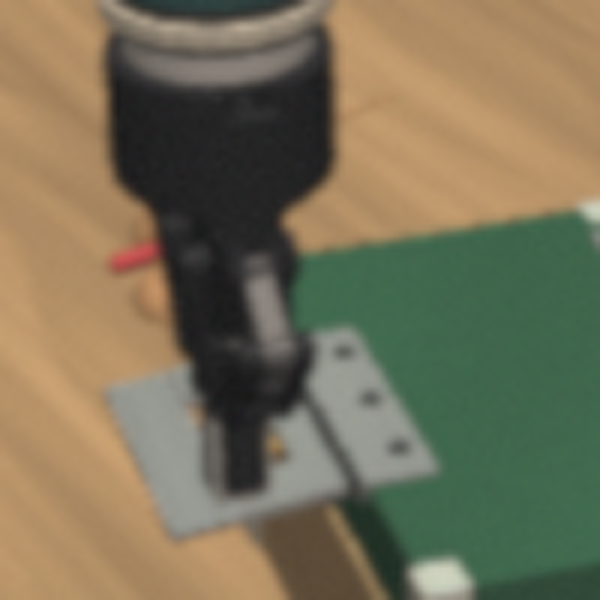

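```bash
python3 -m handwheel '[[0,[0.2,0,1.0],[0,0,0]],[0,[0.3,0,0.9],[0,0,0]],[0,[0.6,0,0.7],[0,0,0]],[0,[0.6,0,0.5],[0,0,0]],[0,[0.5,0,0],[0,0,0]],[0,[0,0,0],[0,0,0]]]'
python3 - <<'E'
from h import *
st()
w=grab_frame("wrist"); cv2.imwrite("pics/w4.png",w["pixels"])
s=grab_frame("scene");crop(s,260,120,360,220,6,"pics/s4.png")
E
```

```text
time_s: 5.6
position: [588.0, 46.4, 74.0]
ee_rot: [-3.141, -0.001, 2.926]
force: [0.5, -0.6, 0.3]
opening: -0.002
t 5.6 case [103.1  41.4  74. ] world [588.   46.4  74. ] rpy [-3.141e+00 -1.000e-03  2.926e+00] F [ 0.5 -0.6  0.3] open -0.002
```

View pics/w4.png

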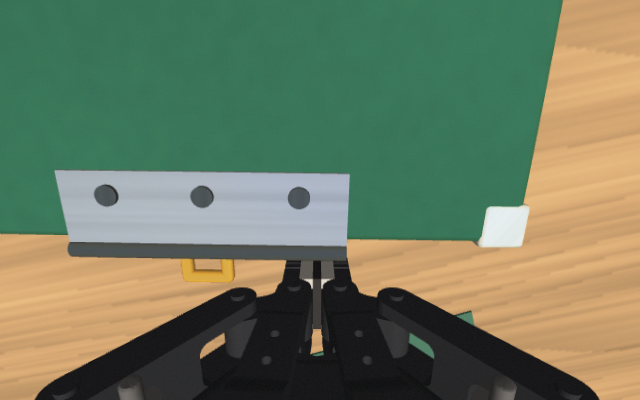

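View pics/s4.png

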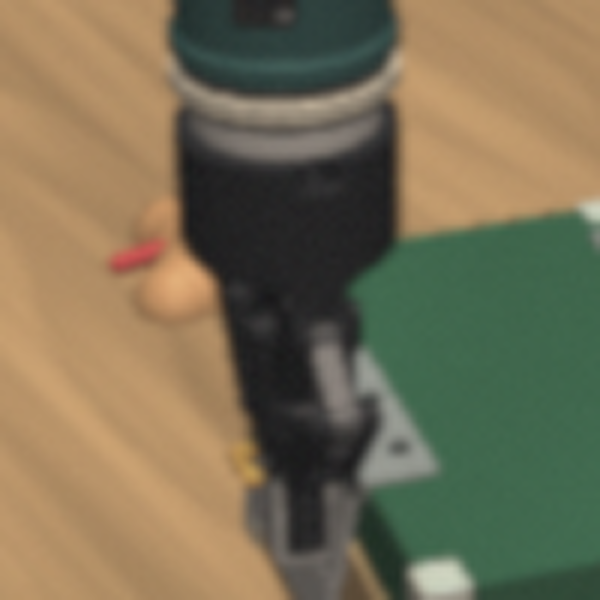

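```bash
python3 -m handwheel '[[0,[0.3,0,0],[0,0,0]],[0,[0.3,0,0],[0,0,0]],[0,[0,0,0],[0,0,0]]]'; python3 -m handwheel '[[0,[0.3,0,0],[0,0,0]],[0,[0,0,0],[0,0,0]]]'; python3 -c "
from h import *
st()"
```

```text
time_s: 6.08
position: [584.2, 47.3, 74.4]
ee_rot: [3.141, 0.003, 2.925]
force: [3.3, -1.3, -2.9]
opening: 0.0
time_s: 6.32
position: [584.3, 47.3, 74.9]
ee_rot: [3.141, 0.009, 2.925]
force: [12.2, -2.6, -8.0]
opening: 0.003
t 6.33 case [99.3 41.4 74.9] world [584.3  47.3  74.9] rpy [3.141 0.009 2.925] F [12.2 -2.6 -8. ] open 0.003
```

```bash
python3 -m handwheel '[[0,[-2,0,0],[0,0,0]],[0,[-3,0,0],[0,0,0]],[0,[-3,2,-3],[0,0,0]],[0,[-1,3,-5],[0,0,0]],[0,[0,6,-5],[0,0,0]],[0,[3,5,-3],[0,0,0]],[0,[3,5,0],[0,0,0]],[0,[3,5,0],[0,0,0]],[0,[0,0,0],[0,0,0]]]'
python3 - <<'E'
from h import *
st()
w=grab_frame("wrist"); cv2.imwrite("pics/w5.png",w["pixels"])
s=grab_frame("scene");crop(s,270,150,350,230,8,"pics/s5.png")
t=grab_frame("top");crop(t,225,155,375,275,5,"pics/t5.png")
E
```

```text
time_s: 7.45
position: [629.8, 295.8, 222.0]
ee_rot: [3.139, -0.004, 2.936]
force: [-0.4, -1.1, 0.2]
opening: -0.005
t 7.45 case [ 88.7 293.9 222. ] world [629.8 295.8 222. ] rpy [ 3.139 -0.004  2.936] F [-0.4 -1.1  0.2] open -0.005
```

View pics/s5.png

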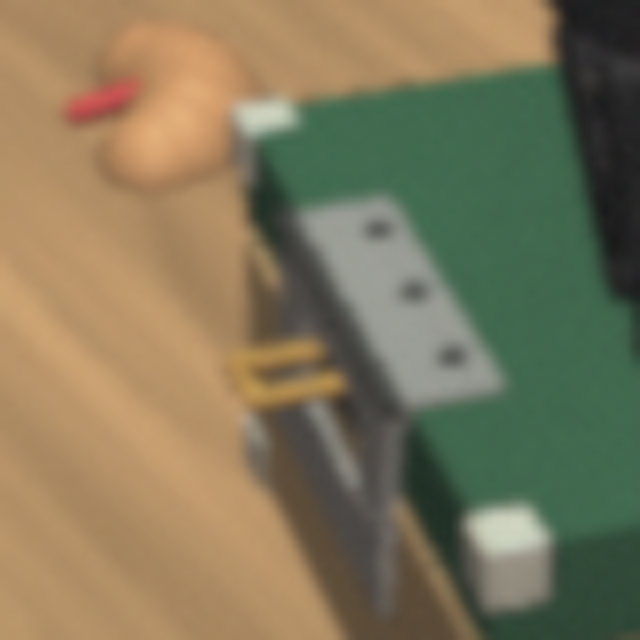

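View pics/t5.png

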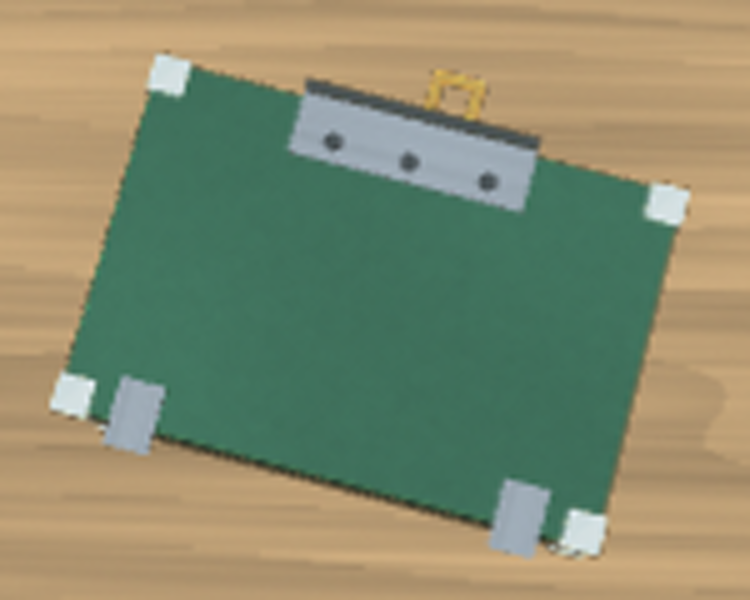

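View pics/w5.png

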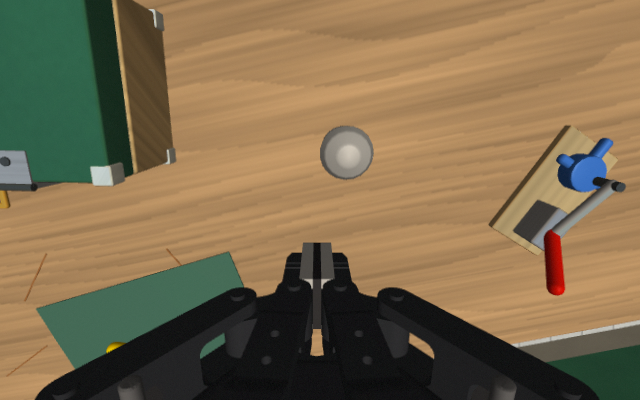

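Run:
```python
from h import *
s=grab_frame("scene")
pr=lambda *q:((proj(s,W(*q))-[270,150])*8).round(0)
print("hinge end",pr(84,52,130), "barrel front", pr(87.5,52,130))
for th in (0,.05,.1,.2,.3):
    a=[84+68*np.sin(th)+2*np.cos(th),130-68*np.cos(th)+2*np.sin(th)]
    b=[84+68*np.sin(th)-2*np.cos(th),130-68*np.cos(th)-2*np.sin(th)]
    print(th,pr(a[0],52,a[1]),pr(b[0],52,b[1]))
```

```text
hinge end [390. 404.] barrel front [377. 406.]
0 [386. 612.] [400. 610.]
0.05 [374. 614.] [388. 612.]
0.1 [362. 615.] [376. 614.]
0.2 [339. 617.] [353. 616.]
0.3 [316. 616.] [329. 616.]
```

```bash
python3 -m handwheel '[[0,[-3,-4,0],[0,0,0]],[0,[-3,-4,0],[0,0,0]],[0,[0,-5.3,0],[0,0,0]],[0,[0,-6,0],[0,0,0]],[0,[0,-6,0],[0,0,0]],[0,[0,0,5],[0,0,0]],[0,[0,0,5],[0,0,0]],[0,[0,0,5.2],[0,0,0]],[0,[0,0,0],[0,10,0]],[0,[0,0,0],[0,0,0]]]'; python3 -c "
from h import *
st()"
```

```text
time_s: 8.9
position: [639.6, 24.2, 68.9]
ee_rot: [-3.139, -0.175, 2.92]
force: [0.9, -0.9, -0.2]
opening: 0.001
t 8.9 case [158.4  31.1  68.9] world [639.6  24.2  68.9] rpy [-3.139 -0.175  2.92 ] F [ 0.9 -0.9 -0.2] open 0.001
```

```bash
python3 -m handwheel '[[0,[2.5,0.5,0.45],[0,0,0]],[0,[2.3,0.4,0.4],[0,0,0]],[0,[0.8,0,0.14],[0,0,0]],[0,[0.5,0,0.09],[0,0,0]],[0,[0,0,0],[0,0,0]]]'; python3 -c "
from h import *
st()";python3 -m handwheel '[[0,[0.4,0,0.07],[0,0,0]],[0,[0,0,0],[0,0,0]]]'
```

```text
time_s: 9.52
position: [580.3, 49.6, 71.1]
ee_rot: [3.141, -0.173, 2.925]
force: [-0.5, 0.7, -0.2]
opening: -0.002
t 9.53 case [95.  42.8 71.1] world [580.3  49.6  71.1] rpy [ 3.141 -0.173  2.925] F [-0.5  0.7 -0.2] open -0.002
time_s: 9.78
position: [577.8, 50.1, 70.9]
ee_rot: [3.142, -0.17, 2.925]
force: [5.2, -1.8, -1.3]
opening: -0.0
```

```bash
python3 -m handwheel '[[0,[0.3,0,0.05],[0,0,0]],[0,[0.2,0,0.03],[0,0,0]],[0,[0,0,0],[0,0,0]]]';python3 -c "
from h import *
st()"
```

```text
time_s: 10.15
position: [577.7, 50.2, 71.2]
ee_rot: [3.141, -0.16, 2.924]
force: [15.9, -3.0, -8.6]
opening: 0.001
t 10.15 case [92.3 42.8 71.2] world [577.7  50.2  71.2] rpy [ 3.141 -0.16   2.924] F [15.9 -3.  -8.6] open 0.001
```

```bash
python3 -m handwheel '[[0,[-3,0,-0.5],[0,0,0]],[0,[-3,0,0],[0,-10,0]],[0,[-1,0,-5],[0,0,0]],[0,[0,0,-5],[0,0,0]],[0,[0,5,-5],[0,0,0]],[50,[0,6,0],[0,0,0]],[50,[0,6,0],[0,0,0]],[50,[0,5,0],[0,0,0]],[50,[4,4,0],[0,0,0]],[50,[0,0,0],[0,0,0]]]'
python3 - <<'E'
from h import *
st()
s=grab_frame("scene");crop(s,270,150,350,230,8,"pics/s6.png")
p=tocase([403,304,0]); print("pin case",p)
E
```

```text
time_s: 11.4
position: [650.2, 301.2, 208.1]
ee_rot: [3.14, -0.005, 2.935]
force: [0.4, -0.9, -0.1]
opening: 0.499
t 11.4 case [107.4 303.6 208.1] world [650.2 301.2 208.1] rpy [ 3.14  -0.005  2.935] F [ 0.4 -0.9 -0.1] open 0.499
pin case [-134.29474399  251.61774865    0.        ]
```

View pics/s6.png

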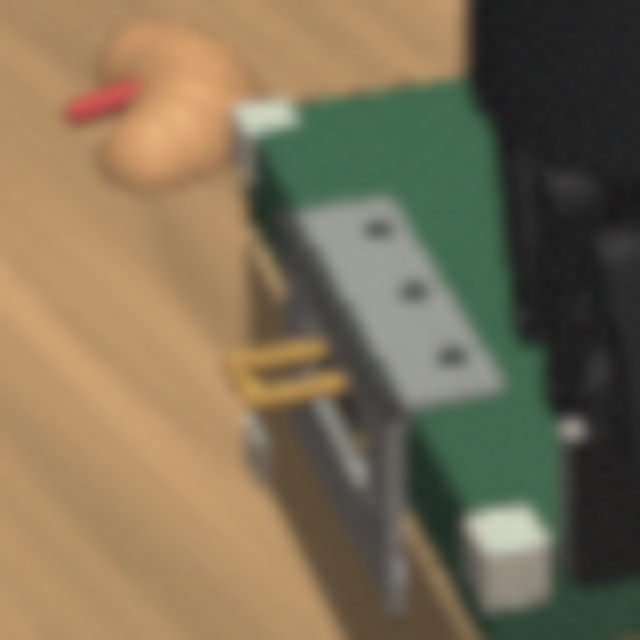

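```bash
python3 -m handwheel '[[80,[5,-1,0],[0,0,1]],[80,[5,-1,0],[0,0,0]],[80,[5,-1,0],[0,0,0]],[80,[5,-1,0],[0,0,0]],[80,[4.2,-1.2,0],[0,0,0]],[80,[0,0,0],[0,0,0]],[80,[0,0,0],[0,0,0]]]'
python3 - <<'E'
from h import *
st()
w=grab_frame("wrist"); cv2.imwrite("pics/w7.png",w["pixels"]); print(w["pose"][:3,3])
s=grab_frame("scene");crop(s,400,150,520,300,4,"pics/s7.png")
E
```

```text
time_s: 12.32
position: [408.5, 297.6, 209.9]
ee_rot: [3.141, 0.001, 2.906]
force: [-0.5, -0.3, -0.7]
opening: 0.802
t 12.32 case [-127.5  246.6  209.9] world [408.5 297.6 209.9] rpy [3.141e+00 1.000e-03 2.906e+00] F [-0.5 -0.3 -0.7] open 0.802
[338.45404691 314.27349971 379.11462535]
```

View pics/w7.png

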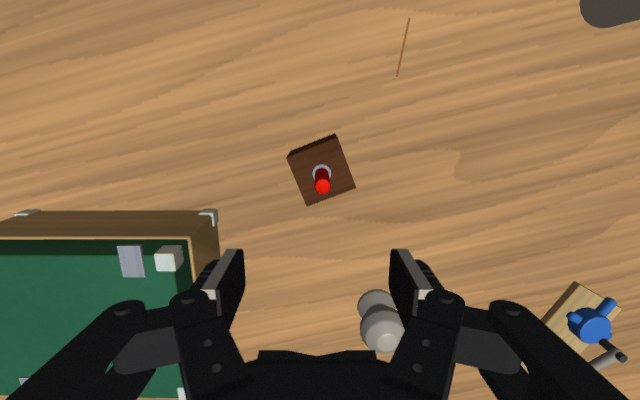

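View pics/s7.png

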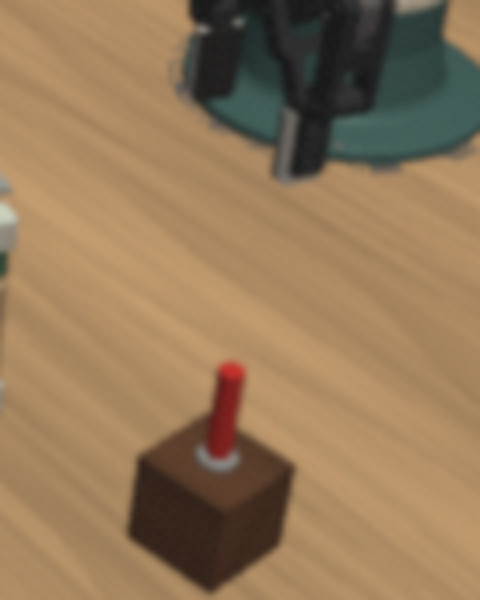

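Run:
```python
from h import *
w=grab_frame("wrist")
g=w["pixels"].astype(int); m=((g[...,2]>200)&(g[...,1]<70)&(g[...,0]<70)).astype(np.uint8)
n,l,stt,c=cv2.connectedComponentsWithStats(m); print([(stt[i],c[i]) for i in range(1,n) if stt[i,4]>30])
i=min(range(1,n),key=lambda k:abs(c[k]-[322,186]).sum())
p=plane(w,*c[i],113); print("pin top",p)
q=plane(w,321,174,59); print("collar",q)
o=get_obs(); y=o["ee_rot"][2]; d=p-o["position"]; print("tool shift", d[:2]@[np.cos(y),np.sin(y)], d[:2]@[np.sin(y),-np.cos(y)], y)
```

```text
[(array([315, 179,  15,  14, 152], dtype=int32), array([322.19736842, 185.73026316]))]
pin top [403.19088496 303.55363537 113.        ]
collar [404.02375925 302.97676663  59.        ]
tool shift 6.581009766372746 4.335498162833509 2.9057590722845568
```

```bash
python3 -m handwheel '[[80,[0.62,0.45,0],[0,0,-0.7]],[80,[0,0,4],[0,0,0]],[80,[0,0,4],[0,0,0]],[80,[0,0,3],[0,0,0]],[80,[0,0,2.2],[0,0,0]],[80,[0,0,0],[0,0,0]]]'
python3 - <<'E'
from h import *
st()
s=grab_frame("scene");crop(s,400,190,520,310,5,"pics/s8.png")
w=grab_frame("wrist"); cv2.imwrite("pics/w8.png",w["pixels"])
E
```

```text
time_s: 13.22
position: [401.1, 303.6, 75.8]
ee_rot: [-3.138, -0.002, 2.921]
force: [0.3, -0.8, 0.6]
opening: 0.796
t 13.22 case [-136.1  250.8   75.8] world [401.1 303.6  75.8] rpy [-3.138e+00 -2.000e-03  2.921e+00] F [ 0.3 -0.8  0.6] open 0.796
```

View pics/s8.png

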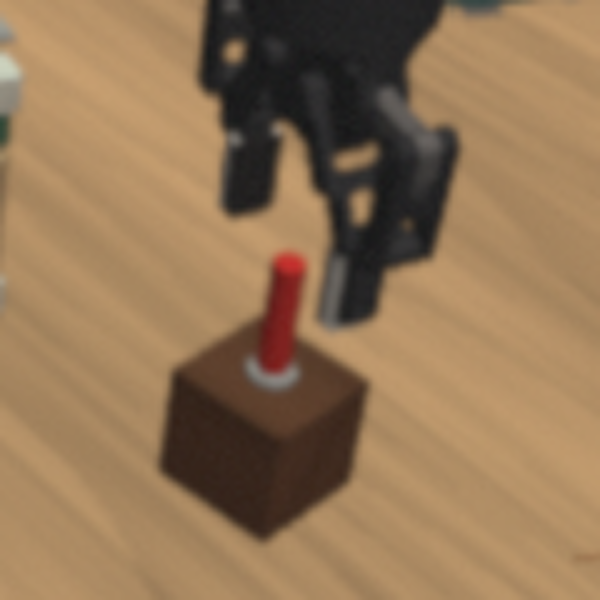

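View pics/w8.png

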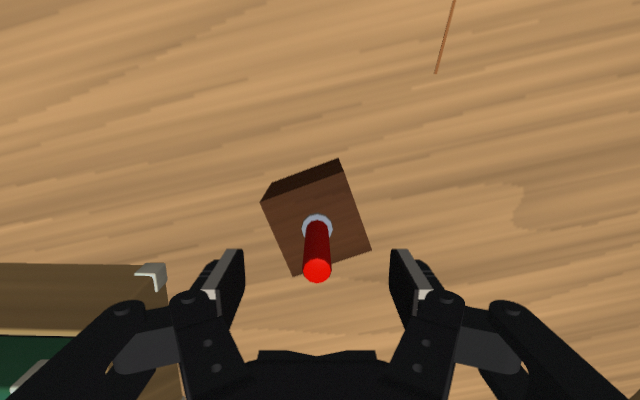

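```bash
python3 -m handwheel '[[80,[-0.2,0,0.6],[0,0,0]],[40,[0,0,0],[0,0,0]],[0,[0,0,0],[0,0,0]],[0,[0,0,0],[0,0,0]],[0,[0,0,0],[0,0,0]],[0,[0,0,0],[0,0,0]],[0,[0,0,0],[0,0,0]]]'
python3 - <<'E'
from h import *
st()
s=grab_frame("scene");crop(s,400,190,520,310,5,"pics/s9.png")
w=grab_frame("wrist"); cv2.imwrite("pics/w9.png",w["pixels"])
E
```

```text
time_s: 14.2
position: [404.4, 303.9, 71.9]
ee_rot: [3.141, 0.0, 2.92]
force: [-1.8, -0.4, 5.5]
opening: 0.134
t 14.2 case [-133.   251.8   71.9] world [404.4 303.9  71.9] rpy [3.141 0.    2.92 ] F [-1.8 -0.4  5.5] open 0.134
```

View pics/s9.png

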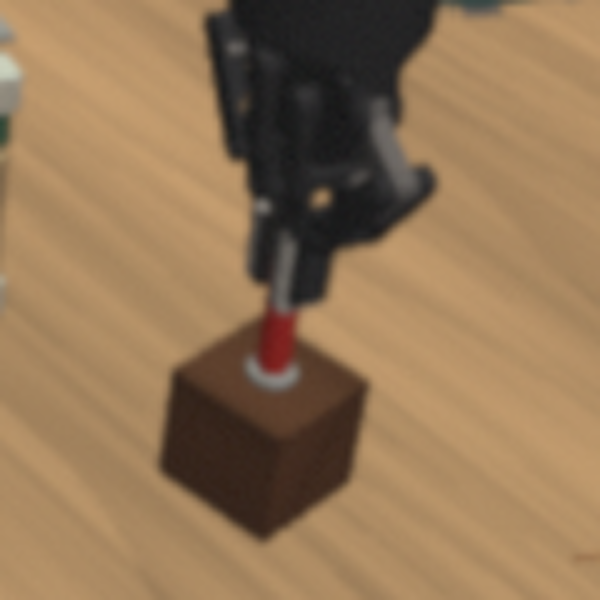

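View pics/w9.png

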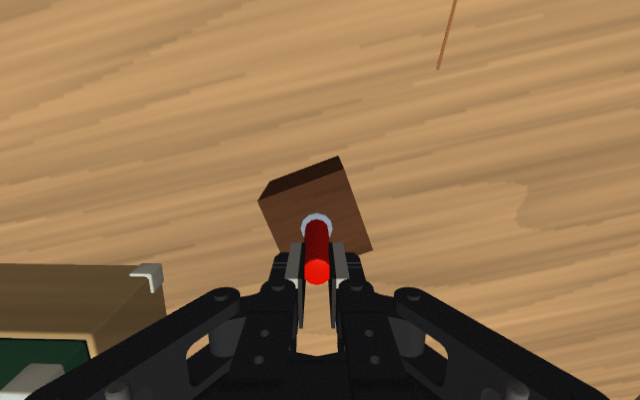

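```bash
python3 -m handwheel '[[0,[0,0,-2],[0,0,0]],[0,[0,0,-4],[0,0,0]],[0,[0,0,-5],[0,0,0]],[0,[0,0,-4],[0,0,0]],[0,[0,0,0],[0,0,0]]]'
python3 - <<'E'
from h import *
st()
s=grab_frame("scene");crop(s,400,130,520,280,4,"pics/s10.png")
w=grab_frame("wrist"); cv2.imwrite("pics/w10.png",w["pixels"])
E
```

```text
time_s: 14.92
position: [405.6, 305.1, 224.3]
ee_rot: [3.136, 0.003, 2.92]
force: [-0.0, 0.4, -1.2]
opening: 0.131
t 14.93 case [-132.   253.3  224.3] world [405.6 305.1 224.3] rpy [3.136e+00 3.000e-03 2.920e+00] F [-0.   0.4 -1.2] open 0.131
```

View pics/s10.png

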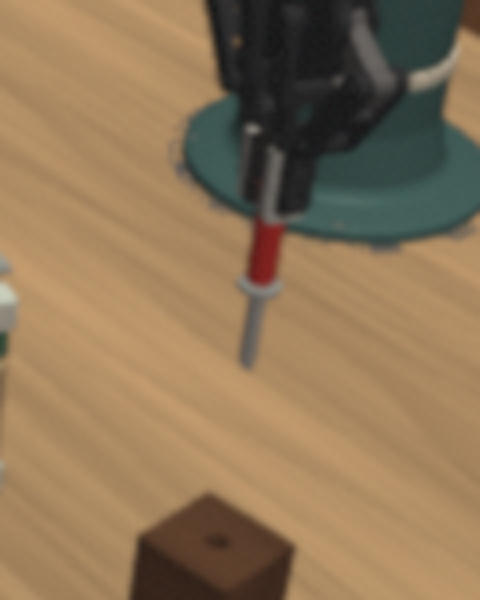

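View pics/w10.png

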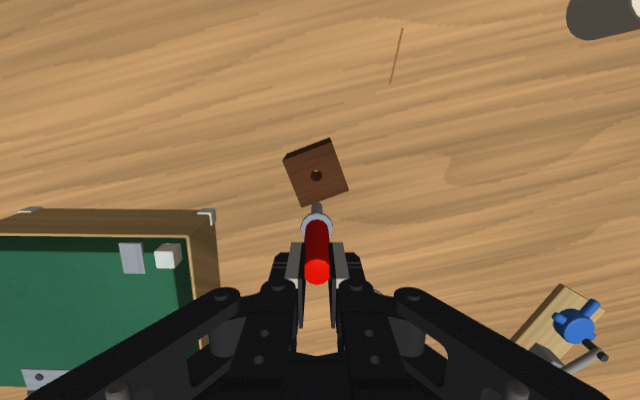

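```bash
python3 -m handwheel '[[0,[-2.9,-3.3,0],[0,0,0]],[0,[-2.9,-3.3,0],[0,0,0]],[0,[-2.9,-3.3,0],[0,0,0]],[0,[-2.9,-3.3,0],[0,0,0]],[0,[-2.9,-3.3,0],[0,0,0]],[0,[-2.9,-3.3,0],[0,0,0]],[0,[-2.9,-3.3,0],[0,0,0]],[0,[-2.9,-3.2,0],[0,0,0]],[0,[0,0,0],[0,0,0]]]'
python3 - <<'E'
from h import *
st()
s=grab_frame("scene");crop(s,250,90,350,215,6,"pics/s11.png")
w=grab_frame("wrist"); crop(w,200,150,400,300,4,"pics/w11.png")
z=get_obs()["position"][2]-17
print("top",tocase(plane(w,316.5,272,z+58)))
E
```

```text
time_s: 16.15
position: [572.5, -8.0, 219.3]
ee_rot: [-3.138, -0.002, 2.914]
force: [-0.3, 0.0, -1.2]
opening: 0.134
t 16.15 case [100.1 -15.2 219.3] world [572.5  -8.  219.3] rpy [-3.138e+00 -2.000e-03  2.914e+00] F [-0.3  0.  -1.2] open 0.134
top [ 98.14193915 -12.945814   260.48768226]
```

View pics/s11.png

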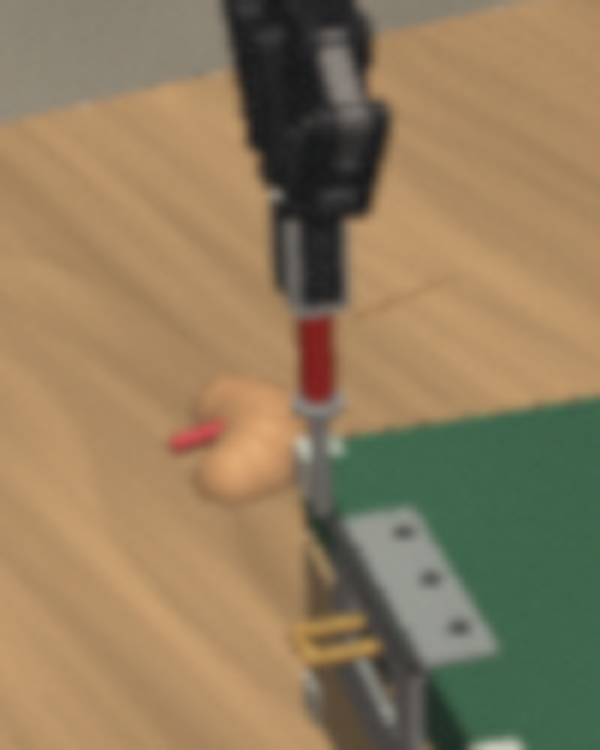

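View pics/w11.png

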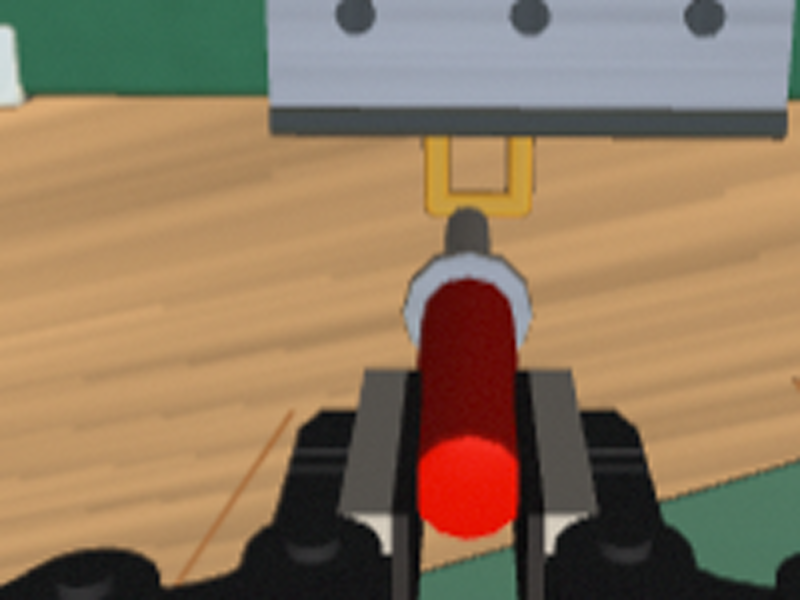

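Run:
```python
from h import *
w=grab_frame("wrist"); z=get_obs()["position"][2]-17; print("pin z",z); st()
c=lambda u,v:(200+u/4-.375,150+v/4-.375)
for n,p in (("Lout",(426,175)),("Lin",(451,175)),("Rin",(507,175)),("Rout",(533,175)),("barInner",(479,192)),("barOuter",(479,216))):
    print(n,tocase(plane(w,*c(*p),106)).round(1))
print("shank tip far edge",tocase(plane(w,*c(467,207),z-45)).round(1))
print("shank sides z-41",tocase(plane(w,*c(446,225),z-41)).round(1),tocase(plane(w,*c(489,225),z-41)).round(1))
print("collar",tocase(plane(w,*c(404,308),z+2)).round(1),tocase(plane(w,*c(531,308),z+2)).round(1), "collar near",tocase(plane(w,*c(467,251),z+4)).round(1))
print("top",tocase(plane(w,*c(467,487),z+58)).round(1))
print("barrel front edge",tocase(plane(w,*c(530,136),130)).round(1), "barrel ends",tocase(plane(w,*c(270,120),132)).round(1),tocase(plane(w,*c(788,120),132)).round(1))
```

```text
pin z 202.8519527979626
t 16.3 case [ 98.  -10.2 219.9] world [571.5  -2.7 219.9] rpy [-3.141e+00 -3.000e-03  2.921e+00] F [-0.1  0.6  0.2] open 0.131
Lout [102.2 -21.3 106. ]
Lin [102.2 -15.5 106. ]
Rin [102.2  -2.7 106. ]
Rout [102.2   3.3 106. ]
barInner [106.3  -9.1 106. ]
barOuter [112.1  -9.1 106. ]
shank tip far edge [ 94.7 -11.7 157.9]
shank sides z-41 [ 97.  -15.6 161.9] [ 97.   -7.6 161.9]
collar [ 97.1 -21.3 204.9] [ 97.1  -1.7 204.9] collar near [ 87.2 -11.6 206.9]
top [ 97.1 -11.4 260.9]
barrel front edge [ 87.4   1.3 130. ] barrel ends [ 83.6 -52.4 132. ] [ 83.6  54.3 132. ]
```

```bash
python3 -m handwheel '[[0,[0,0,0],[0,0,0]],[0,[0,0,0],[0,0,0]]]'
python3 - <<'E'
from h import *
import pickle
st(); w=grab_frame("wrist"); st(); crop(w,200,150,400,300,4,"pics/w12.png"); pickle.dump(w,open("w12.pkl","wb"))
E
```

```text
time_s: 16.55
position: [572.4, -2.6, 221.4]
ee_rot: [3.141, -0.0, 2.922]
force: [0.9, 0.6, -0.8]
opening: 0.132
t 16.55 case [ 98.8  -9.9 221.4] world [572.4  -2.6 221.4] rpy [ 3.141 -0.     2.922] F [ 0.9  0.6 -0.8] open 0.132
t 16.6 case [ 98.9 -10.1 221.5] world [572.5  -2.9 221.5] rpy [ 3.141 -0.     2.921] F [ 0.2 -0.7  0. ] open 0.128
```

View pics/w12.png

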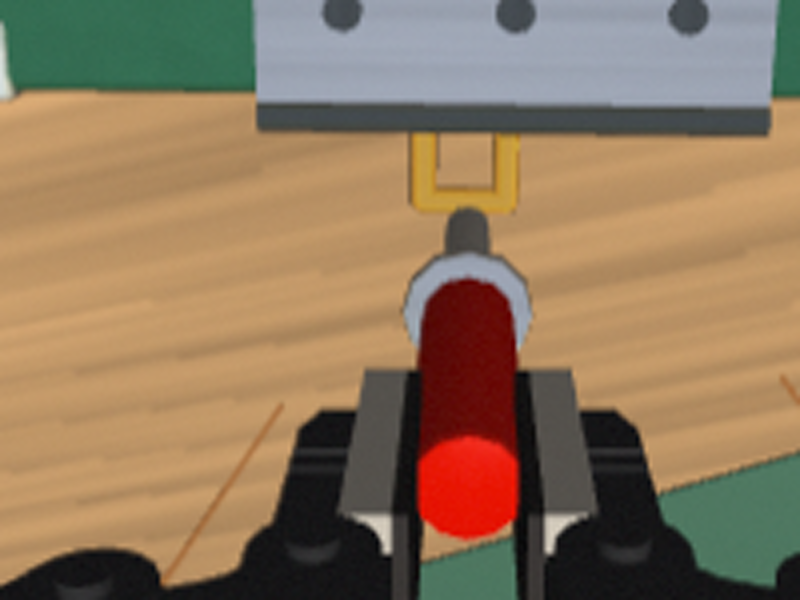

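Run:
```python
from h import *
import pickle
w=pickle.load(open("w12.pkl","rb")); z=221.4-17
c=lambda u,v:(200+u/4-.375,150+v/4-.375)
for n,p in (("Lout",(410,175)),("Lin",(437,175)),("Rin",(494,175)),("Rout",(520,175)),("barInner",(466,188)),("barOuter",(466,213))):
    print(n,tocase(plane(w,*c(*p),106)).round(1))
print("shank tip far edge",tocase(plane(w,*c(467,207),z-45)).round(1))
print("shank sides z-41",tocase(plane(w,*c(446,225),z-41)).round(1),tocase(plane(w,*c(489,225),z-41)).round(1))
print("collar",tocase(plane(w,*c(404,308),z+2)).round(1),tocase(plane(w,*c(531,308),z+2)).round(1), "collar near",tocase(plane(w,*c(467,251),z+4)).round(1))
print("top",tocase(plane(w,*c(467,487),z+58)).round(1))
print("barrel front edge",tocase(plane(w,*c(530,133),130)).round(1), "ends",tocase(plane(w,*c(257,118),132)).round(1),tocase(plane(w,*c(770,118),132)).round(1))
```

```text
Lout [103.8 -23.7 106. ]
Lin [103.8 -17.4 106. ]
Rin [103.7  -4.3 106. ]
Rout [103.7   1.7 106. ]
barInner [106.9 -10.7 106. ]
barOuter [112.9 -10.7 106. ]
shank tip far edge [ 95.6 -10.4 159.4]
shank sides z-41 [ 97.9 -14.4 163.4] [ 97.9  -6.3 163.4]
collar [ 97.9 -20.1 206.4] [ 97.9  -0.5 206.4] collar near [ 88.  -10.4 208.4]
top [ 97.8 -10.3 262.4]
barrel front edge [ 88.1   2.7 130. ] ends [ 84.6 -54.  132. ] [ 84.3  52.3 132. ]
```

```bash
python3 -m handwheel '[[0,[-0.2,-0.04,1],[0,0,0]],[0,[0,0,1.5],[0,0,0]],[0,[0,0,1.5],[0,0,0]],[0,[0,0,0],[0,0,0]],[0,[0,0,0],[0,0,0]],[0,[0,0,0],[0,0,0]]]'
python3 - <<'E'
from h import *
import pickle
st(); w=grab_frame("wrist"); st(); crop(w,200,150,400,300,4,"pics/w13.png"); pickle.dump(w,open("w13.pkl","wb"))
E
```

```text
time_s: 17.35
position: [575.0, -4.6, 181.9]
ee_rot: [3.141, 0.001, 2.92]
force: [-0.0, 0.2, -0.8]
opening: 0.129
t 17.35 case [101.8 -11.3 181.9] world [575.   -4.6 181.9] rpy [3.141e+00 1.000e-03 2.920e+00] F [-0.   0.2 -0.8] open 0.129
t 17.4 case [101.7 -11.2 182. ] world [574.9  -4.6 182. ] rpy [3.141e+00 1.000e-03 2.920e+00] F [ 0.6  0.3 -0.4] open 0.134
```

View pics/w13.png

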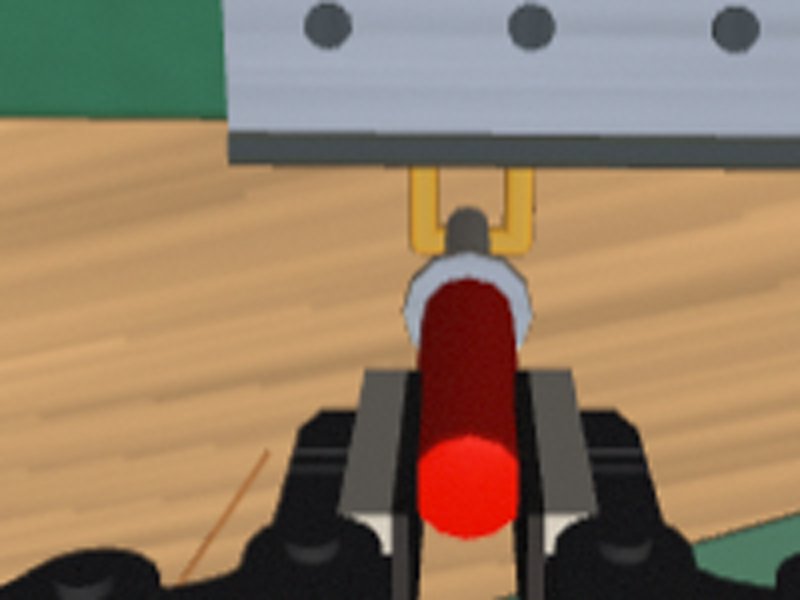

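Run:
```python
from h import *
import pickle
w=pickle.load(open("w13.pkl","rb")); z=182-17
c=lambda u,v:(200+u/4-.375,150+v/4-.375)
for n,p in (("Lin",(439,200)),("Rin",(505,200)),("barInner",(445,230)),("barOuter",(445,253))):
    print(n,tocase(plane(w,*c(*p),106)).round(1))
print("shank tip far edge",tocase(plane(w,*c(467,207),z-45)).round(1))
print("sides",tocase(plane(w,*c(446,225),z-41)).round(1),tocase(plane(w,*c(489,225),z-41)).round(1))
print("barrel front edge",tocase(plane(w,*c(470,166),130)).round(1))
```

```text
Lin [101.3 -17.4 106. ]
Rin [101.3  -4.2 106. ]
barInner [107.6 -16.2 106. ]
barOuter [112.5 -16.3 106. ]
shank tip far edge [ 98.6 -11.8 120. ]
sides [100.9 -15.7 124. ] [100.9  -7.7 124. ]
barrel front edge [ 88.  -11.3 130. ]
```

```bash
python3 -m handwheel '[[0,[0.05,0.09,0],[0,0,0]],[0,[0,0,1.2],[0,0,0]],[0,[0,0,1],[0,0,0]],[0,[0,0,0],[0,0,0]]]'
python3 - <<'E'
from h import *
st(); w=grab_frame("wrist"); crop(w,200,150,400,300,4,"pics/w14.png")
s=grab_frame("scene");crop(s,250,110,350,215,6,"pics/s14.png")
E
```

```text
time_s: 17.9
position: [573.3, -3.6, 158.0]
ee_rot: [-3.141, -0.002, 2.92]
force: [0.2, 0.5, -0.3]
opening: 0.133
t 17.9 case [ 99.9 -10.7 158. ] world [573.3  -3.6 158. ] rpy [-3.141e+00 -2.000e-03  2.920e+00] F [ 0.2  0.5 -0.3] open 0.133
```

View pics/w14.png

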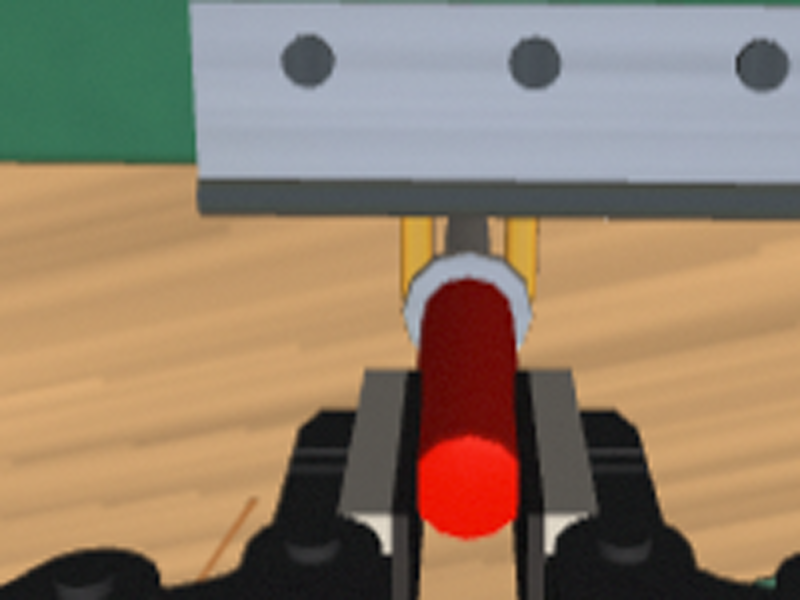

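View pics/s14.png

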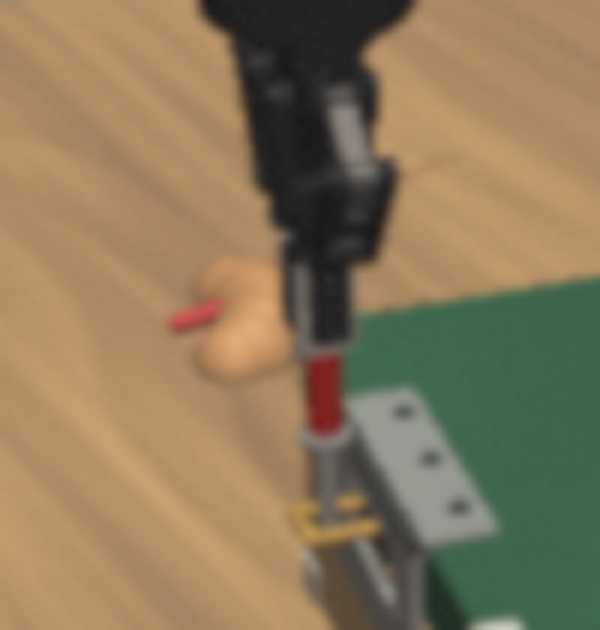

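```bash
python3 -m handwheel '[[0,[-0.06,0,0.8],[0,0,0]],[0,[0,0,0.8],[0,0,0]],[0,[0,0,0.8],[0,0,0]],[0,[0,0,0],[0,0,0]],[0,[0,0,0.4],[0,0,0]],[0,[0,0,0],[0,0,0]]]'
python3 - <<'E'
from h import *
st(); w=grab_frame("wrist"); crop(w,200,150,400,300,4,"pics/w15.png")
s=grab_frame("scene");crop(s,250,110,350,215,6,"pics/s15.png")
E
```

```text
time_s: 18.75
position: [574.7, -3.7, 131.3]
ee_rot: [-3.142, -0.0, 2.92]
force: [-0.0, 0.0, -0.9]
opening: 0.13
t 18.75 case [101.3 -10.4 131.3] world [574.7  -3.7 131.3] rpy [-3.142 -0.     2.92 ] F [-0.   0.  -0.9] open 0.13
```

View pics/s15.png

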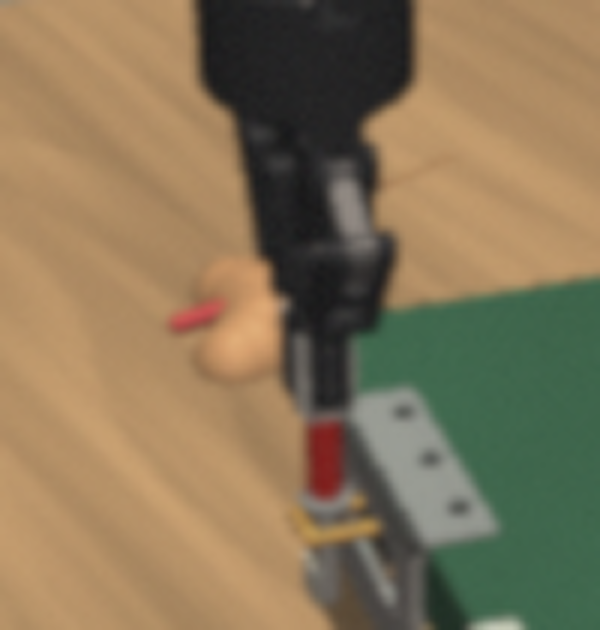

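View pics/w15.png

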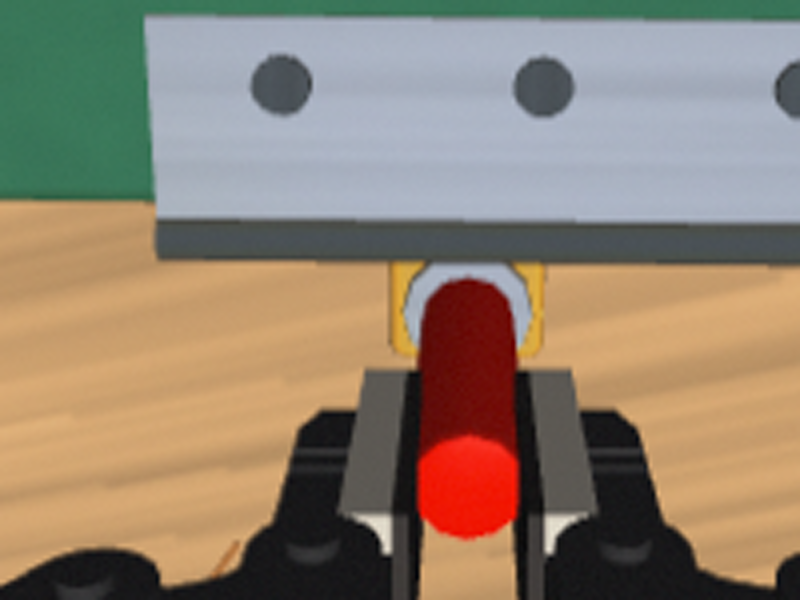

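Collar a few mm above the loop and centred. Lower until contact.

```bash
python3 -m handwheel '[[0,[0,0,0.2],[0,0,0]],[0,[0,0,0.1],[0,0,0]],[0,[0,0,0],[0,0,0]]]'; python3 -m handwheel '[[0,[0,0,0.1],[0,0,0]],[0,[0,0,0],[0,0,0]]]';python3 -m handwheel '[[0,[0,0,0.1],[0,0,0]],[0,[0,0,0],[0,0,0]]]'
```

```text
time_s: 19.23
position: [574.8, -3.7, 128.3]
ee_rot: [-3.142, -0.0, 2.92]
force: [0.3, 0.3, -0.4]
opening: 0.127
time_s: 19.48
position: [574.8, -3.7, 127.4]
ee_rot: [3.142, -0.0, 2.92]
force: [0.6, 0.6, -1.0]
opening: 0.133
time_s: 19.73
position: [574.8, -3.7, 126.3]
ee_rot: [-3.142, -0.0, 2.92]
force: [0.5, 0.0, -0.6]
opening: 0.129
```

```bash
python3 -m handwheel '[[0,[0,0,0.1],[0,0,0]],[0,[0,0,0],[0,0,0]]]'; python3 -m handwheel '[[0,[0,0,0.1],[0,0,0]],[0,[0,0,0],[0,0,0]]]'
```

```text
time_s: 19.98
position: [575.1, -3.8, 125.9]
ee_rot: [3.141, 0.001, 2.92]
force: [-0.2, -0.1, 3.6]
opening: 0.13
time_s: 20.23
position: [575.6, -3.8, 125.7]
ee_rot: [3.141, 0.002, 2.92]
force: [-2.6, -0.9, 8.9]
opening: 0.129
```

```bash
python3 -m handwheel '[[0,[0,0,-0.1],[0,0,0]],[30,[0,0,0],[0,0,0]],[40,[0,0,0],[0,0,0]],[50,[0,0,0],[0,0,0]],[50,[0,0,0],[0,0,0]],[50,[0,0,-2],[0,0,0]],[50,[0,0,-4],[0,0,0]],[50,[0,0,-4],[0,0,0]],[50,[0,0,0],[0,0,0]]]'
python3 - <<'E'
from h import *
st(); w=grab_frame("wrist"); crop(w,200,150,400,300,4,"pics/w16.png")
s=grab_frame("scene");crop(s,250,110,350,215,6,"pics/s16.png")
E
```

```text
time_s: 21.35
position: [577.0, -3.8, 228.8]
ee_rot: [3.139, 0.006, 2.92]
force: [0.0, -0.7, -0.2]
opening: 0.499
t 21.35 case [103.6 -10.  228.8] world [577.   -3.8 228.8] rpy [3.139 0.006 2.92 ] F [ 0.  -0.7 -0.2] open 0.499
```

View pics/s16.png

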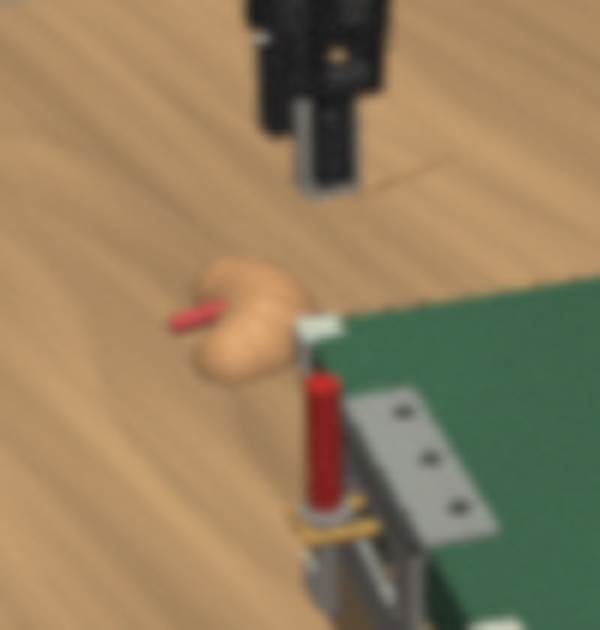

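View pics/w16.png

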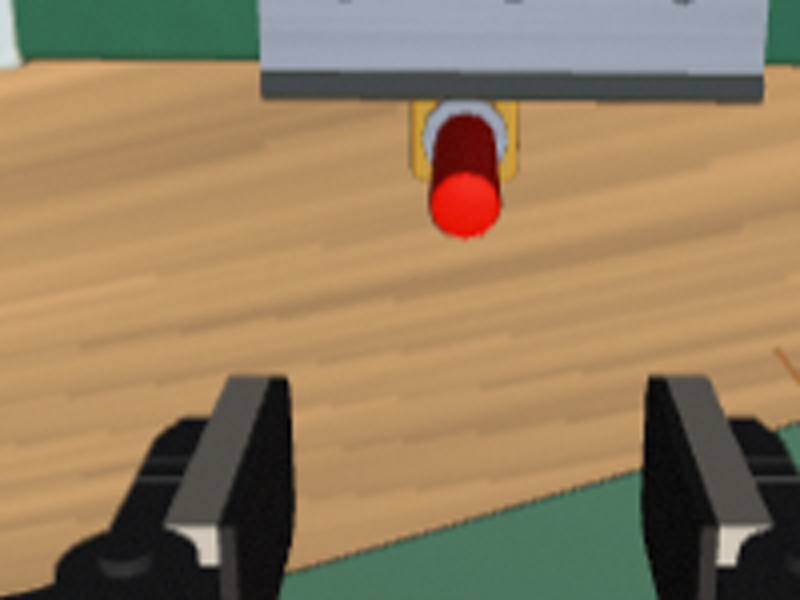

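Run:
```python
from h import *
w=grab_frame("wrist")
c=lambda u,v:(200+u/4-.375,150+v/4-.375)
a=tocase(plane(w,*c(465,206),167)); print("top",a)
L,Rr=tocase(plane(w,*c(422,137),113)),tocase(plane(w,*c(508,137),113)); print("collar",(L+Rr)/2,Rr[1]-L[1])
s=grab_frame("scene"); crop(s,270,150,350,230,8,"pics/s17.png")
t=grab_frame("top"); cv2.imwrite("pics/t17.png",t["pixels"])
st()
```

```text
top [ 96.80345267 -11.222544   167.        ]
collar [ 96.50467291 -11.37786859 113.        ] 19.482080254643922
t 21.6 case [100.6 -10.5 224.1] world [574.   -3.7 224.1] rpy [-3.141e+00 -2.000e-03  2.920e+00] F [-0.2  0.2  0.5] open 0.499
```

View pics/s17.png

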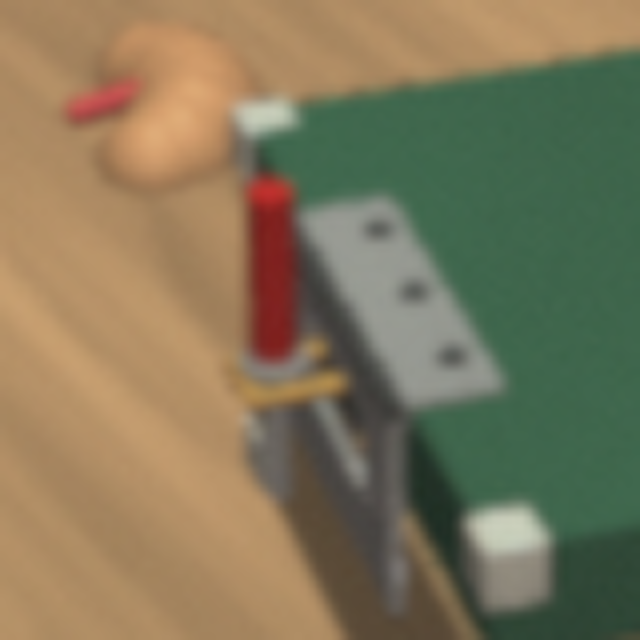

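```bash
python3 -m handwheel '[[50,[0,0,-2],[0,0,0]],[50,[0,0,0],[0,0,0]],[50,[0,0,0],[0,0,0]]]'
python3 - <<'E'
from h import *
import pickle
t0,_=pickle.load(open("f0.pkl","rb")); t=grab_frame("top")
for n,(x0,y0,x1,y1) in dict(femur=(160,145,200,180),heart=(420,145,460,185),kidney=(415,215,465,258)).items():
    print(n,np.abs(t["pixels"][y0:y1,x0:x1].astype(int)-t0["pixels"][y0:y1,x0:x1]).mean())
st(); finish_job()
E
```

```text
time_s: 21.98
position: [574.3, -3.7, 244.3]
ee_rot: [-3.141, -0.001, 2.92]
force: [0.2, -0.4, -0.4]
opening: 0.5
femur 19.36809523809524
heart 18.858958333333334
kidney 18.912558139534884
t 22.02 case [100.8 -10.5 244.3] world [574.2  -3.7 244.3] rpy [-3.141e+00 -2.000e-03  2.920e+00] F [-0.3  1.3 -0.1] open 0.503
the job is handed in; nothing more can be done
```

I swung the hasp shut over the loop and dropped the pin through it. I handed the job in at about 22 s with the gripper open and well above the case.

- **Hasp:** my first push left it at an estimated 0.1 rad, because the upright finger probably met the hinge barrel first. I pushed again with the fingers tilted about 10° until it went rigid at about 16 N. Its lower corner in the scene picture then matched the shut position, and was unchanged after the pin went in.
- **Loop:** its middle measured about 11 mm to the case's −y side of nominal.
- **Pin:** it went through centred and seated at the expected height, with a force rise where the collar met the loop. After release it stood upright with the collar on the loop. I measured x about 97 mm and y about −11 mm in the case frame. The arm was still settling when that picture was taken, so the x value could be a few mm off. The tool's own reading at release was about 101–102 mm. Both are inside the allowed range.

**Checks that disagreed:**
- **Model pieces:** the before/after top-camera comparison for the kidney, femur head and heart piece proved nothing. All three areas differed by about the same 19 grey levels, which suggests an overall brightness change. I didn't measure their positions at the end. The arm was never commanded near them at their height, and the kidney looks unmoved in the scene pictures.
- **Fingertips:** they looked about 15 mm higher in the pictures than the reported tool point, so I set the grasp height from the pictures.

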